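# Two looks at a grinding ball on the light plate

## Robot

A 6-joint arm with a two-finger parallel gripper is mounted at the origin on the work surface. World frame = base frame: x ahead of the robot, y to its left, z up, the work surface at z = 0. Lengths are in m, angles in rad, forces in N, time in s.
With the tool pointing down it reaches from about 0.35 to 0.95 m from the base axis. Payload 17.4 kg.
Tool frame: the origin (TCP) lies midway between the tips of the shut fingers; the grasp point (between the pads) lies 19 mm behind it (robot.tcp_to_grasp is the distance from the TCP to the grasp point, in m); z points along the fingers, y is the direction in which the jaws open and shut (so a half turn about z gives the same grasp; the last joint's range is limited). The gripper opens to 93 mm and grips with 3 to 60 N. Pads are 15 mm wide; open, the fingers measure 128 mm over their backs; the gripper's body (75 mm by 188 mm) begins 65 mm behind the grasp point.
Start: joints at [-1.195, 0.116, 1.442, -0, 1.584, -0.038], TCP at [0.271, -0.618, 0.219] pointing down, gripper open.
Joint ranges: [-2.83, 2.83], [-0.83, 2.19], [0.07, 2.5], [-1.14, 4.28], [0.01, 3], [-2.97, 2.97]. Speed limits (rad/s): [1.89, 1.89, 2.22, 3.14, 3.14, 3.14].

## Interface

Orientations are given as a rotation vector (axis times angle).
In Python, from plant import robot gives the robot as it stands.
- The arm moves only by the tool play_rows, never from a script. Its argument "series" is a list of rows, each a list of 7 numbers: the gripper command: -1 is fully open, 1 is shut, values between are in proportion, then the shift along the tool's x, y, z in mm, then the turn, a rotation vector about the tool's x, y, z in degrees. In form: [[fingers, dx, dy, dz, wx, wy, wz], ...]. A call has 1 to 20 rows; each row shifts and turns the commanded pose from where the row before left it, along the tool's axes as they then stand; what a row does not reach is not made up. A row lasts 1/10 s, in which the tool goes at most 50 mm and 8.59 degrees, less where a joint would pass 70% of its speed; a pose out of reach is approached as far as the arm can. A call with a gripper value outside its range is refused whole. The fingers move at their own pace and stop on an object; "force" is the grip in N (left out, the last holds). Time passes only in rows, so rows that do not move let the fingers close. It gives the time, the measured TCP pose, the force and the opening at its end, in the units of the state.
- robot.state(): the state, without advancing time (a new reading comes with each control period).
- robot.snapshot(name): name is "scene" or "top"; returns a dict with "frame" (384x512x3 uint8, red, green, blue), "depth" (384x512 float32, m along the optical axis (not along the pixel's ray), 0 where there is no reading), "fx", "fy", "cx", "cy" (pixels), "cam_to_world" (4x4, takes a point from camera to world coordinates). Camera axes: x right, y down, z forward; pixel columns grow to the right and rows downward; lengths in m; the calibration is good to about 2 mm. A picture is of the moment at which its call begins.
- robot.finish_job(): hands the job in, once; it reports no verdict.
The state is a dict: "time_s": time; "joint_pos": joint angles; "qvel": joint speeds; "effort": joint torques, N m; "position": TCP position; "tcp_rot": TCP orientation; "ft_force": force on the tool from outside, world axes, zero at the start; "wrist_torque": the same for the moment, N m; "finger_gap": opening from 0.0 (shut) to 1.0 (fully open).
Only numpy, scipy, OpenCV 4.12 (cv2) and the standard library are available. Lean on these libraries where they do the work, as an engineer would, in place of code of your own. Each camera call takes 0.05 s, during which the arm holds its last target.

## Task

Lift the dish by its handle bar off the cork ring, with the loose steel ball in it, and hold it level about 5 cm above the top of the light plate, over its centre, with the red tab pointing to the blue mark for about a second. Then, staying over the plate's centre, turn the dish a quarter turn anticlockwise (seen from above) so that the red tab points to the yellow mark, and finish while still holding it there in the air, level and still, with the ball at the dish's centre: do not put it down or let go. All the time keep the dish level and the ball on its blue middle, and leave the other things on the bench where they are.

Things in the scene. Friction and masses are not known exactly. Their poses are not given: they have to be found in the camera images.
- dish_grip (a point): Centre of the dish's handle: a straight steel bar, 12 mm thick (dish x), 14 mm high, 136 mm long (dish y), bridging the dish on two thin uprights at the rim, 65 mm either side. It is 85 mm above the dish's underside, straight above the middle; 46 mm are free between bar and ball. Axes: x across the bar towards the red tab, y along the bar, z up out of the dish.
- dish_tab (a point): Outer end of the red tab on the dish's rim, 85 mm from the dish's centre along dish x (square to the bar) and 24 mm above its underside.
- dish_mid (a point): Middle of the dish, a loose white dished plate, 132 mm across, about 0.25 kg, whose shallow blue middle (60 mm across) slopes 9 degrees down to its centre. This point is where the ball's centre lies when centred: on the dish's axis, 65 mm below the bar's centre, 20 mm above the dish's underside. Axes as dish_grip. The dish starts level on the cork ring.
- ball_center (a point): Centre of the loose dark steel grinding ball, 25 mm in diameter, about 64 g, which can roll in the dish. It starts in the middle.
- rest: Cork ring fixed to the bench, 100 mm across and 30 mm high, on which the dish starts; origin at the centre of its underside (on the bench). It may stand left or right.
- light_plate: Round grey light plate fixed to the bench, on the other side from the cork ring; 210 mm across, its glowing white centre 148 mm across, its top 22 mm above the bench. Origin: centre of its underside, on the bench. x points to the blue mark, y to the yellow mark (a quarter turn anticlockwise from blue, seen from above); both lie on the rim's top, 89 mm from the centre.
- weight_a: Bystander: black steel balance weight, 36 mm across, 58 mm high, standing between the cork ring and the light plate. Leave it alone.
- weight_b: Bystander: second black steel balance weight like weight_a. Leave it alone.
- mortar: Bystander: white ceramic mortar bowl, 100 mm across, 55 mm high, at the far edge. Leave it alone.
- jar: Bystander: amber sample jar with white cap, 60 mm across, 85 mm high, at the far edge. Leave it alone.
- hammer: Bystander: hammer lying on the left of the bench. Leave it alone.
- brush: Bystander: brush lying on the right of the bench. Leave it alone.
- pestle: Bystander: white ceramic pestle, 20 mm thick, lying at the far edge. Leave it alone.
Mind the look-alikes: they are no part of the job. Of the things that look like the light_plate, take the one that is farthest from the robot's base at the start.

How it is judged:
On the way, in this order (a step that is already met when the one before it is completed fails the run):
1. the dish is held level over the middle of the light plate, clear of it, with the red tab pointing to the blue mark (contact force between the fingers and dish above 1 N and horizontal distance between dish_mid and light_plate below 0.025 m and z of dish_grip in the frame of light_plate between 0.127 and 0.207 m and angle between dish_grip's own z axis and vertical below 0.09 rad and angle between the x axis of dish_grip and the x axis of light_plate, either way round below 0.17 rad and x of dish_tab in the frame of light_plate above 0.04 m), for 0.4 s.
2. the dish, still held over the light plate, turns through the quarter between the blue and the yellow mark (contact force between the fingers and dish above 1 N and horizontal distance between dish_mid and light_plate below 0.025 m and z of dish_grip in the frame of light_plate between 0.127 and 0.207 m and angle between the x axis of dish_grip and the x axis of light_plate, either way round above 0.4 rad and angle between the x axis of dish_grip and the y axis of light_plate, either way round above 0.4 rad and x of dish_tab in the frame of light_plate above 0.01 m and y of dish_tab in the frame of light_plate above 0.01 m), for 0.04 s.
At the end, for the whole second after the job is handed in: The gripper holds the dish in the air, its underside 20 to 100 mm above the top of the light plate, its centre within 25 mm of the plate's axis, level within 5 degrees, the red tab pointing to the yellow mark within 10 degrees, and the ball within 12 mm of the middle (contact force between the fingers and dish above 1 N and horizontal distance between dish_mid and light_plate below 0.025 m and z of dish_grip in the frame of light_plate between 0.127 and 0.207 m and angle between dish_grip's own z axis and vertical below 0.09 rad and distance between ball_center and dish_mid below 0.012 m and angle between the x axis of dish_grip and the y axis of light_plate, either way round below 0.17 rad and y of dish_tab in the frame of light_plate above 0.04 m); the arm keeps its last pose, push and grip.
It fails at once if the ball leaves the blue middle of the dish (its centre more than 30 mm from the middle) (distance between ball_center and dish_mid above 0.03 m).
It fails at once if the dish is tipped by more than 14 degrees (angle between dish_grip's own z axis and vertical above 0.25 rad).
It fails at once if one of the other things on the bench is moved by more than 30 mm (distance of any of weight_a, weight_b, mortar, jar, hammer, brush, pestle from where it was at the start of the episode above 0.03 m).
It also fails if it takes over 54 s, if anything falls off the work surface, if the arm or the gripper's body presses on something with over 40 N, if the wrist force passes 120 N, or if a joint passes its speed limit or range.

## Working session

There is one attempt and no reset: what is moved stays moved. The work goes in short steps, Python scripts to look and compute and a tool call to move; the robot and the scene stay as the last step left them, time stands still between calls to the robot, and variables do not carry over. Pictures are saved under pics/ and viewed, and the job is handed in when it is done.

Besides the shell and the picture viewer there is one more tool, called as name([rows], argument=value, ...), one row to a line, values as JSON. play_rows: Moves the arm, as the interface text tells. Its arguments: {"type":"object","properties":{"series":{"type":"array","items":{"type":"array","items":{"type":"number"}}},"force":{"type":"number"}},"required":["series"]}

```bash
mkdir -p pics; ls; python3 - <<'E'
from plant import robot
import cv2, numpy as np
print(robot.state(), robot.tcp_to_grasp)
for n in ("scene","top"):
    s=robot.snapshot(n)
    np.savez(f"{n}0.npz",**s)
    cv2.imwrite(f"pics/{n}0.png",s["frame"][:,:,::-1])
    print(n,s["fx"],s["cx"],s["cy"],s["cam_to_world"])
E
```

```text
pics
{'time_s': 0.0, 'joint_pos': array([-1.19480040e+00,  1.16457300e-01,  1.44227230e+00,  1.60516422e-05,
        1.58399110e+00, -3.78120767e-02]), 'qvel': array([ 0.00079426, -0.00066966, -0.00044635,  0.00208663,  0.00045687,
       -0.00226132]), 'effort': array([-1.91692925e-03, -7.21268749e+01, -6.22621679e+01,  7.80174416e-02,
        2.36501807e-02, -3.14719284e-05]), 'position': array([ 0.27132932, -0.61783939,  0.21792015]), 'tcp_rot': array([-3.07349660e+00, -6.45151600e-01,  2.73245019e-04]), 'ft_force': array([ 1.1297623 ,  0.16340439, -0.34982532]), 'wrist_torque': array([-0.04404574, -0.029948  , -0.00842833]), 'finger_gap': 1.0000850087778224} 0.0188
scene 399.6951007441737 254.40292428800376 191.5488005691845 [[ 0.73174194  0.3587535  -0.57952537  1.14270407]
 [ 0.68157319 -0.38942194  0.61952283 -0.66101817]
 [-0.00342391 -0.8483198  -0.52947313  0.70078472]
 [ 0.          0.          0.          1.        ]]
top 375.46066100396166 249.76225708972663 191.43911669959832 [[-5.84031331e-02 -9.71568286e-01  2.29443110e-01  2.19320308e-01]
 [-9.98292764e-01  5.66568098e-02 -1.41972694e-02  2.12932272e-02]
 [ 7.94102114e-04 -2.29880561e-01 -9.73218525e-01  1.25252578e+00]
 [ 0.00000000e+00  0.00000000e+00  0.00000000e+00  1.00000000e+00]]
```

View pics/top0.png

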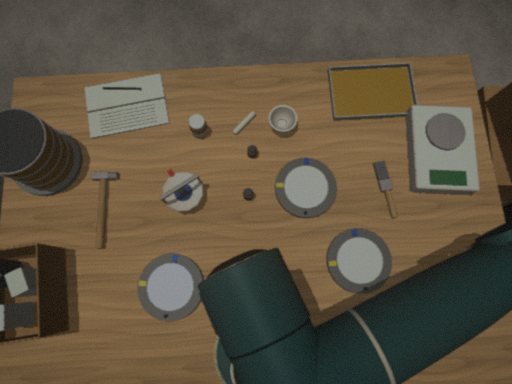

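View pics/scene0.png

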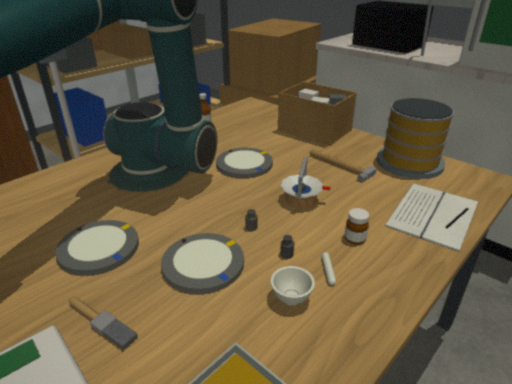

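```bash
cat > h.py <<'E'
import numpy as np, cv2
def ray(s,u,v,z):
    u=np.asarray(u,float);v=np.asarray(v,float)
    d=np.stack([(u-s["cx"])/s["fx"],(v-s["cy"])/s["fy"],np.ones_like(u)],-1)
    M=s["cam_to_world"]; w=d@M[:3,:3].T; o=M[:3,3]
    return o+w*((z-o[2])/w[...,2])[...,None]
def cloud(s):
    v,u=np.mgrid[:384,:512]; D=s["depth"]
    c=np.stack([(u-s["cx"])/s["fx"]*D,(v-s["cy"])/s["fy"]*D,D],-1)
    M=s["cam_to_world"]; return c@M[:3,:3].T+M[:3,3]
def hsv(s): return cv2.cvtColor(np.ascontiguousarray(s["frame"]),cv2.COLOR_RGB2HSV)
def blobs(m,amin=4):
    n,l,st,c=cv2.connectedComponentsWithStats(m.astype(np.uint8))
    return [(st[i,4],c[i],st[i,:4],l==i) for i in range(1,n) if st[i,4]>=amin]
E
python3 - <<'E'
from h import *
for n in ("top","scene"):
    s=dict(np.load(f"{n}0.npz")); H=hsv(s); h,S,V=[H[...,i].astype(int) for i in range(3)]
    P=cloud(s)
    masks={"blue":((h>100)&(h<130)&(S>130)&(V>50)),"yellow":((h>22)&(h<35)&(S>150)&(V>120)),"red":(((h<6)|(h>174))&(S>150)&(V>80)),"white":((S<45)&(V>175))}
    for k,m in masks.items():
        for a,c,bb,mm in blobs(m):
            if a>6000: continue
            z={"blue":.022,"yellow":.022,"red":.054,"white":.022}[k]
            p=ray(s,c[0],c[1],z)
            print(n,k,a,c.round(1),bb,p.round(4),"depth med",np.median(P[mm],0).round(4))
s=dict(np.load("top0.npz")); 
cv2.imwrite("pics/topc.png",cv2.resize(s["frame"][140:240,130:350,::-1],None,fx=3.6,fy=3.6,interpolation=cv2.INTER_CUBIC))
s=dict(np.load("scene0.npz")); 
cv2.imwrite("pics/scenec.png",cv2.resize(s["frame"][145:215,260:350,::-1],None,fx=8,fy=8,interpolation=cv2.INTER_CUBIC))
E
```

```text
top blue 18 [306.3 161. ] [305 159   4   5] [ 0.6053 -0.1969  0.022 ] depth med [ 0.6053 -0.1963  0.0223]
top blue 21 [354.4 232.5] [353 230   4   6] [ 0.351  -0.3316  0.022 ] depth med [ 0.35   -0.3313  0.0224]
top blue 16 [174.4 258.1] [173 256   4   6] [0.3026 0.2593 0.022 ] depth med [0.3029 0.2591 0.0216]
top yellow 18 [279.7 184.8] [277 183   6   4] [ 0.5264 -0.0991  0.022 ] depth med [ 0.5262 -0.0999  0.0219]
top yellow 22 [332.1 263.1] [329 261   7   5] [ 0.257  -0.2477  0.022 ] depth med [ 0.2573 -0.247   0.0221]
top yellow 9 [141.9 283. ] [140 282   5   3] [0.2304 0.3637 0.022 ] depth med [0.2302 0.3639 0.0225]
top red 23 [170.6 172.5] [168 170   6   6] [0.5816 0.2623 0.054 ] depth med [0.58   0.261  0.0573]
scene blue 111 [204.2  89.9] [198  83  12  20] [-0.5094  0.7099  0.022 ] depth med [-0.812   0.9733 -0.095 ]
scene blue 23 [160.5  95.2] [159  87   4  15] [-0.6115  0.4974  0.022 ] depth med [-1.0678  0.7996 -0.1528]
scene blue 1641 [ 86.1 115.2] [65 88 41 58] [-0.6302  0.0933  0.022 ] depth med [-0.8124  0.1812 -0.0471]
scene blue 95 [ 60.2 113.6] [54 94 13 42] [-0.739
[... 2640 characters left out ...]
0702  0.022 ] depth med [ 0.7928 -0.0962  0.0555]
scene white 62 [288.2 286.5] [282 282  14  10] [ 0.7412 -0.1183  0.022 ] depth med [ 0.7374 -0.1122  0.0166]
scene white 75 [291.5 293.6] [277 290  30   7] [ 0.7608 -0.1306  0.022 ] depth med [ 0.7596 -0.1392  0.0539]
scene white 6 [ 53.5 343.2] [ 52 342   4   3] [ 0.4945 -0.5578  0.022 ] depth med [ 0.5315 -0.5637  0.0611]
scene white 4 [ 59.2 347. ] [ 58 346   3   3] [ 0.5118 -0.554   0.022 ] depth med [ 0.5469 -0.5604  0.0606]
scene white 14 [ 64.9 358.2] [ 63 355   5   7] [ 0.5445 -0.5579  0.022 ] depth med [ 0.5795 -0.5638  0.0612]
scene white 4 [ 76.5 381.5] [ 76 380   2   4] [ 0.6071 -0.5655  0.022 ] depth med [ 0.6386 -0.5711  0.0619]
```

View pics/topc.png

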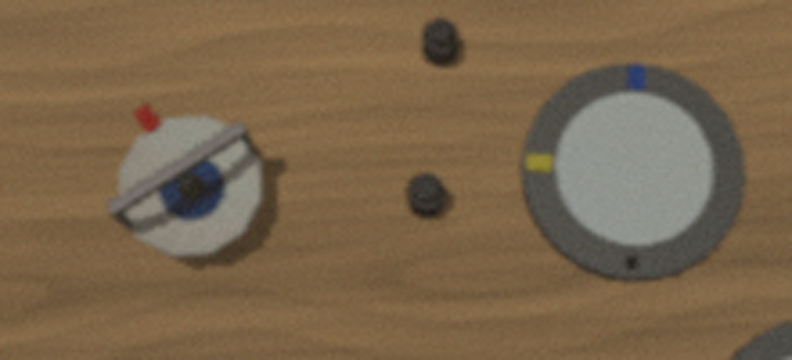

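View pics/scenec.png

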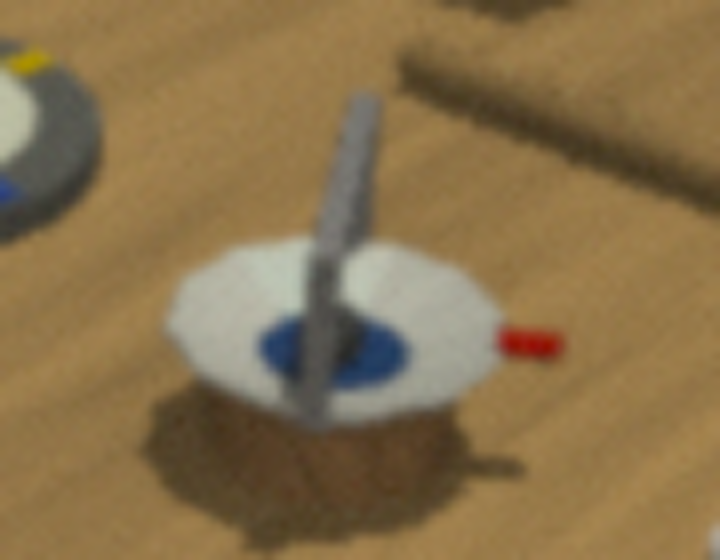

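```bash
python3 - <<'E'
from h import *
for n in ("top","scene"):
    s=dict(np.load(f"{n}0.npz")); H=hsv(s); h,S,V=[H[...,i].astype(int) for i in range(3)]
    P=cloud(s)
    near=(abs(P[...,0]-.53)<.12)&(abs(P[...,1]-.235)<.12)
    m=near&(P[...,2]>.100)&(P[...,2]<.14)
    v,u=np.where(m); 
    q=P[m]; r=cv2.minAreaRect(q[:,:2].astype(np.float32)); print(n,"bar",m.sum(),q.mean(0),np.percentile(q[:,2],[5,50,95]),r)
    q2=ray(s,u,v,.119 if n=="top" else .115); r=cv2.minAreaRect(q2[:,:2].astype(np.float32)); print(" ray",q2.mean(0),r)
    m=near&(S<70)&(V>110)&(P[...,2]>.035)&(P[...,2]<.065); q=P[m]
    (c,rad)=cv2.minEnclosingCircle(q[:,:2].astype(np.float32)); print(" rim",m.sum(),c,rad)
    m=near&(h>100)&(h<130)&(S>130); 
    print(" bluemid",P[m].mean(0), cv2.minEnclosingCircle(P[m][:,:2].astype(np.float32)))
    # plate white centre
    nearp=(abs(P[...,0]-.52)<.1)&(abs(P[...,1]+.19)<.12)&(P[...,2]>.012)&(P[...,2]<.05)
    w=nearp&(S<60)&(V>150)
    b=max(blobs(w),key=lambda b:b[0]); cnt=max(cv2.findContours(b[3].astype(np.uint8),0,cv2.CHAIN_APPROX_NONE)[0],key=len)[:,0]
    pp=ray(s,cnt[:,0],cnt[:,1],.022)[:,:2]
    A=np.c_[2*pp,np.ones(len(pp))]; x=np.linalg.lstsq(A,(pp**2).sum(1),rcond=None)[0]; print(" plate",x[:2],np.sqrt(x[2]+x[:2]@x[:2]))
    q=P[nearp&(P[...,2]>.015)]; print("  whole",cv2.minEnclosingCircle(q[:,:2].astype(np.float32)))
    for nm,x0,y0 in(("wa",.63,0),("wb",.5,0)):pass
    m=(P[...,2]>.03)&(P[...,2]<.1)&(P[...,0]>.4)&(P[...,0]<.8)&(abs(P[...,1])<.15)
    for a,c,bb,mm in blobs(m,20): print("  obj",a,c.round(),np.median(P[mm],0).round(3),P[mm].max(0).round(3))
E
```

```text
top bar 208 [0.51463692 0.22460938 0.12096732] [0.11145349 0.1218834  0.12600746] ((0.5158575177192688, 0.22530846297740936), (0.013763456605374813, 0.13443824648857117), 30.2562255859375)
 ray [0.51515767 0.22497391 0.119     ] ((0.5145988464355469, 0.22484728693962097), (0.017461692914366722, 0.13504499197006226), 29.5362491607666)
 rim 718 (0.5167043805122375, 0.22614829242229462) 0.06632822006940842
 bluemid [nan nan nan] ((0.0, 0.0), 0.0)
 plate [ 0.49568988 -0.18262585] 0.0062455373601593735
  whole ((0.5163259506225586, -0.1856413632631302), 0.10518299043178558)
  obj 237 [279. 116.] [ 0.781 -0.109  0.05 ] [ 0.8   -0.074  0.062]
  obj 51 [204. 125.] [0.739 0.146 0.062] [0.76  0.15  0.089]
  obj 90 [252. 150.] [ 0.646 -0.012  0.046] [0.662 0.005 0.063]
  obj 94 [248. 193.] [0.496 0.011 0.045] [0.517 0.027 0.063]
scene bar 120 [0.52655527 0.20950731 0.11926003] [0.10603734 0.12143204 0.12397478] ((0.5185749530792236, 0.222238689661026), (0.01196899265050888, 0.1390298753976822), 30.217798233032227)
 ray [0.52189523 0.21611672 0.115     ] ((0.5201485753059387, 0.21900615096092224), (0.013773171231150627, 0.17363137006759644), 30.15675163269043)
 rim 535 (0.5179275870323181, 0.22342348098754883) 0.06854338198900223
 bluemid [0.52059353 0.22601476 0.04062465] ((0.5166133046150208, 0.22382864356040955), 0.025553014129400253)
 plate [ 0.51732595 -0.186792  ] 0.07203797568498008
  whole ((0.5179690718650818, -0.18776871263980865), 0.10654967278242111)
  obj 146 [251. 216.] [0.509 0.003 0.043] [0.521 0.025 0.062]
  obj 277 [354. 226.] [0.752 0.143 0.056] [0.774 0.15  0.089]
  obj 164 [287. 242.] [ 0.658 -0.02   0.043] [0.67  0.002 0.063]
  obj 566 [293. 276.] [ 0.735 -0.096  0.046] [ 0.8   -0.075  0.058]
  obj 36 [302. 298.] [ 0.798 -0.144  0.041] [ 0.8   -0.124  0.057]<stdin>:13: RuntimeWarning: Mean of empty slice.
  ret = um.true_divide(
```

```bash
cat > plan.py <<'E'
import numpy as np, sys
from scipy.spatial.transform import Rotation as R
from plant import robot
def rel(xyz,yawy,n):
    """target TCP xyz, tool y at world yaw (deg), tool down -> residual twist per row"""
    st=robot.state(); p=st["position"]; Rc=R.from_rotvec(st["tcp_rot"])
    a=np.radians(yawy); y=np.array([np.cos(a),np.sin(a),0]); z=np.array([0,0,-1.]); x=np.cross(y,z)
    Rt=R.from_matrix(np.c_[x,y,z]); D=Rc.inv()*Rt; rv=D.as_rotvec(); d=Rc.inv().apply(np.array(xyz)-p)
    yc=Rc.as_matrix()[:,1]; zc=Rc.as_matrix()[:,2]
    print("t",st["time_s"],"p",p.round(4),"yaw",np.degrees(np.arctan2(yc[1],yc[0])).round(2),"tilt",np.degrees(np.arccos(-zc[2])).round(2),"gap",round(st["finger_gap"],3),"F",st["ft_force"].round(2))
    print("total shift mm",(1000*d).round(1),"turn deg",np.degrees(rv).round(2))
    step=R.from_rotvec(rv/n); S=np.zeros((3,3))
    for i in range(n): S+=(step**i).as_matrix()
    print("per row x%d:"%n,(1000*np.linalg.solve(S,d)).round(2),np.degrees(rv/n).round(3))
E
python3 -c "
from plan import *
rel((.517,.2245,.20),30.3,18)"
```

```text
t 0.1 p [ 0.2713 -0.6179  0.218 ] yaw -66.29 tilt 0.06 gap 1.001 F [ 0.27 -0.46  0.34]
total shift mm [ 563.6 -672.5   18.7] turn deg [-4.000e-02 -5.000e-02 -9.659e+01]
per row x18: [54.85 -4.24  1.01] [-2.000e-03 -3.000e-03 -5.366e+00]
```

play_rows([
  [-1,20,-1.5,0.4,0,0,-2],
  [-1,42,-3.3,0.8,0,0,-4.1],
  [-1,42,-3.3,0.8,0,0,-4.1],
  [-1,42,-3.3,0.8,0,0,-4.1],
  [-1,42,-3.3,0.8,0,0,-4.1],
  [-1,42,-3.3,0.8,0,0,-4.1],
  [-1,42,-3.3,0.8,0,0,-4.1],
  [-1,42,-3.3,0.8,0,0,-4.1],
  [-1,42,-3.3,0.8,0,0,-4.1],
  [-1,42,-3.3,0.8,0,0,-4.1],
  [-1,42,-3.3,0.8,0,0,-4.1],
  [-1,42,-3.3,0.8,0,0,-4.1],
  [-1,42,-3.3,0.8,0,0,-4.1],
  [-1,42,-3.3,0.8,0,0,-4.1],
  [-1,42,-3.3,0.8,0,0,-4.1],
  [-1,42,-3.3,0.8,0,0,-4.1],
  [-1,42,-3.3,0.8,0,0,-4.1],
  [-1,42,-3.3,0.8,0,0,-4.1],
  [-1,42,-3.3,0.8,0,0,-4.1],
  [-1,20,-1.5,0.4,0,0,-2],
])

```text
time_s: 2.1
position: [0.5817, 0.0557, 0.2032]
tcp_rot: [-1.979, -2.439, -0.0]
ft_force: [1.4, -0.5, -0.2]
finger_gap: 1.001
```

```bash
python3 -c "
from plan import *
rel((.517,.2245,.20),30.3,6)"
```

```text
t 2.1 p [0.5817 0.0557 0.2032] yaw 11.87 tilt 0.04 gap 1.001 F [ 1.38 -0.51 -0.16]
total shift mm [178.5 -28.6   3.3] turn deg [-1.000e-02 -4.000e-02 -1.843e+01]
per row x6: [30.25 -0.76  0.55] [-2.000e-03 -7.000e-03 -3.072e+00]
```

play_rows([
  [-1,30,-0.8,0.5,0,0,-3],
  [-1,30,-0.8,0.5,0,0,-3],
  [-1,30,-0.8,0.5,0,0,-3],
  [-1,30,-0.8,0.5,0,0,-3],
  [-1,30,-0.8,0.5,0,0,-3],
  [-1,30,-0.8,0.5,0,0,-3],
  [-1,0,0,0,0,0,0],
  [-1,0,0,0,0,0,0],
  [-1,0,0,0,0,0,0],
])

```text
time_s: 3.0
position: [0.5198, 0.2197, 0.2004]
tcp_rot: [1.583, 2.714, -0.0]
ft_force: [0.7, -0.4, 1.0]
finger_gap: 1.0
```

```bash
python3 - <<'E'
from plan import *
import cv2
rel((.517,.2245,.12),30.3,1)
for n in ("scene","top"):
    s=robot.snapshot(n); np.savez(f"{n}1.npz",**s)
    f=s["frame"][:,:,::-1]
    f=f[90:240,230:400] if n=="scene" else f[110:290,90:300]
    cv2.imwrite(f"pics/{n}1.png",cv2.resize(f,None,fx=3.3,fy=3.3,interpolation=cv2.INTER_CUBIC))
E
```

```text
t 3.0 p [0.5198 0.2197 0.2004] yaw 29.49 tilt 0.01 gap 1.0 F [ 0.73 -0.42  1.01]
total shift mm [ 5.5 -0.1 80.4] turn deg [-0.01  0.01 -0.81]
per row x1: [ 5.510e+00 -7.000e-02  8.037e+01] [-0.007  0.007 -0.806]
```

View pics/scene1.png

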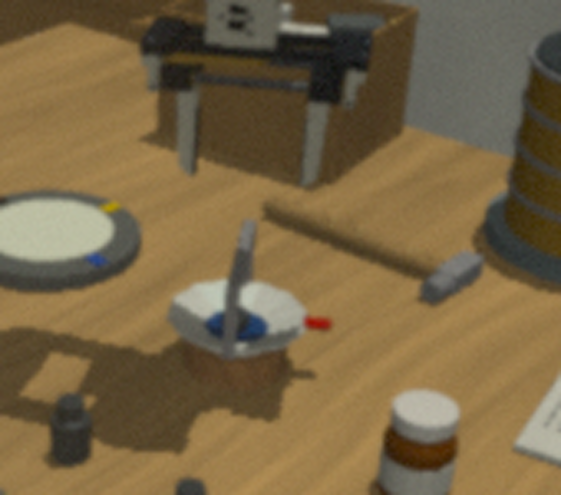

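View pics/top1.png

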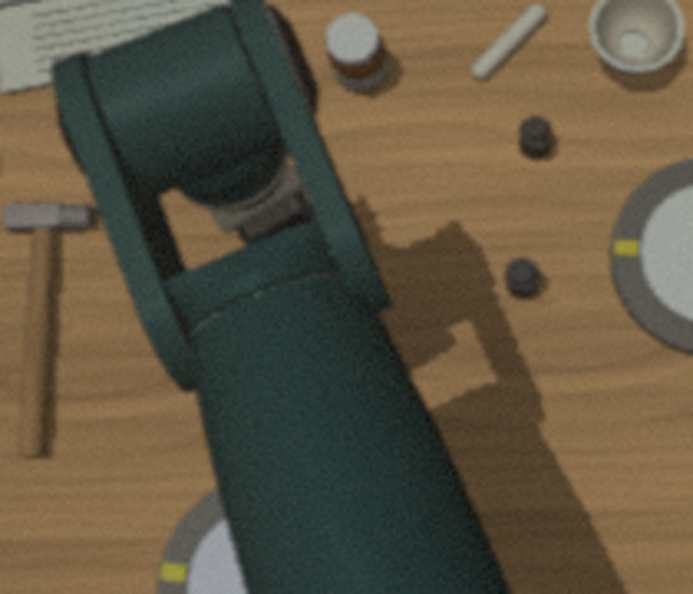

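The gripper stands above the dish: fingers at crop (187,130) and (313,145), with the bar below between them at (238,290). The top view is blocked by the arm. Next I descend around the bar.

play_rows([
  [-1,2,0,5,0,0,-0.4],
  [-1,2,0,10,0,0,-0.4],
  [-1,1.5,0,15,0,0,0],
  [-1,0,0,15,0,0,0],
  [-1,0,0,15,0,0,0],
  [-1,0,0,15,0,0,0],
  [-1,0,0,14,0,0,0],
  [-0.5,0,0,10,0,0,0],
  [0,0,0,5,0,0,0],
  [0.3,0,0,0,0,0,0],
  [0.4,0,0,0,0,0,0],
  [0.45,0,0,0,0,0,0],
  [0.45,0,0,0,0,0,0],
  [0.45,0,0,0,0,0,0],
], force=5)

```text
time_s: 4.5
position: [0.5171, 0.2248, 0.0968]
tcp_rot: [1.563, 2.725, 0.001]
ft_force: [-0.2, 0.5, 0.8]
finger_gap: 0.444
```

```bash
python3 - <<'E'
from plan import *
import cv2
rel((.517,.2245,.096),30.3,1)
for n in ("scene",):
    s=robot.snapshot(n); np.savez(f"{n}2.npz",**s)
    f=s["frame"][:,:,::-1]
    f=f[110:230,250:400]
    cv2.imwrite(f"pics/{n}2.png",cv2.resize(f,None,fx=5,fy=5,interpolation=cv2.INTER_CUBIC))
E
```

```text
t 4.5 p [0.5171 0.2248 0.0968] yaw 30.31 tilt 0.03 gap 0.444 F [-0.22  0.49  0.78]
total shift mm [-0.2 -0.2  0.8] turn deg [0.03 0.   0.01]
per row x1: [-0.2  -0.2   0.79] [0.028 0.004 0.007]
```

View pics/scene2.png

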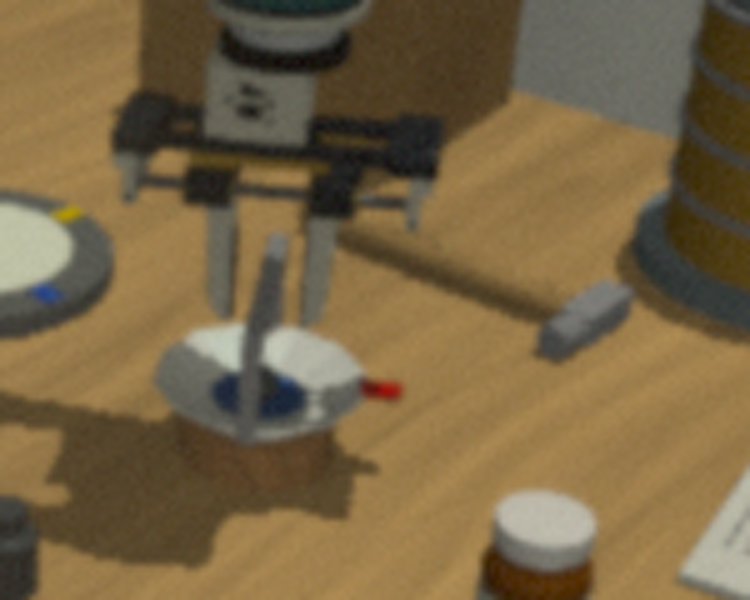

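The fingers straddle the bar near its middle (tips at crop (222,310) and (315,315), bar at (264,305)). Now I close slowly.

play_rows([
  [0.5,0,0,0,0,0,0],
  [0.54,0,0,0,0,0,0],
  [0.58,0,0,0,0,0,0],
  [0.61,0,0,0,0,0,0],
  [0.64,0,0,0,0,0,0],
  [0.67,0,0,0,0,0,0],
  [0.69,0,0,0,0,0,0],
  [0.7,0,0,0,0,0,0],
  [0.71,0,0,0,0,0,0],
  [0.72,0,0,0,0,0,0],
  [0.73,0,0,0,0,0,0],
  [0.74,0,0,0,0,0,0],
  [0.76,0,0,0,0,0,0],
  [0.78,0,0,0,0,0,0],
  [0.8,0,0,0,0,0,0],
  [0.85,0,0,0,0,0,0],
  [0.9,0,0,0,0,0,0],
  [1,0,0,0,0,0,0],
  [1,0,0,0,0,0,0],
], force=5)

```text
time_s: 6.45
position: [0.517, 0.2247, 0.0965]
tcp_rot: [1.563, 2.725, -0.0]
ft_force: [-3.1, -1.9, 3.3]
finger_gap: 0.129
```

play_rows([
  [1,0,0,0,0,0,0],
  [1,0,0,0,0,0,0],
  [1,0,0,0,0,0,0],
], force=15)

```text
time_s: 6.75
position: [0.5169, 0.2247, 0.0965]
tcp_rot: [-1.563, -2.725, 0.0]
ft_force: [-3.6, -2.2, 3.4]
finger_gap: 0.127
```

play_rows([
  [1,0,0,0,0,0,0],
  [1,0,0,0,0,0,0],
  [1,0,0,0,0,0,0],
], force=35)

```text
time_s: 7.05
position: [0.517, 0.2247, 0.0963]
tcp_rot: [-1.564, -2.725, -0.0]
ft_force: [-0.7, 0.6, -1.1]
finger_gap: 0.126
```

```bash
python3 - <<'E'
from plan import *
import cv2
rel((.517,.2245,.096),30.3,1)
for n in ("scene",):
    s=robot.snapshot(n); np.savez(f"{n}3.npz",**s)
    f=s["frame"][:,:,::-1]
    f=f[110:230,250:400]
    cv2.imwrite(f"pics/{n}3.png",cv2.resize(f,None,fx=5,fy=5,interpolation=cv2.INTER_CUBIC))
E
```

```text
t 7.05 p [0.517  0.2247 0.0963] yaw 30.31 tilt 0.0 gap 0.126 F [-0.71  0.65 -1.05]
total shift mm [-0.2 -0.1  0.3] turn deg [ 0.   -0.    0.01]
per row x1: [-0.22 -0.1   0.32] [ 0.003 -0.003  0.007]
```

View pics/scene3.png

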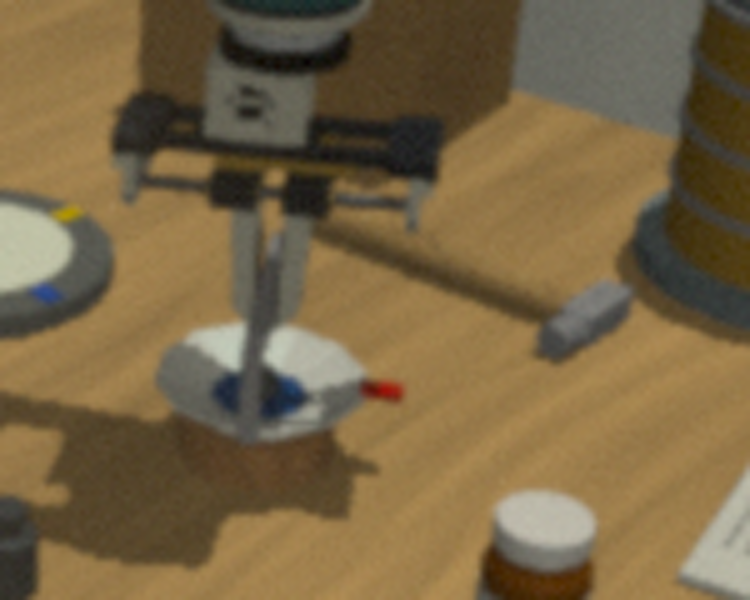

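The bar is held at an 11.7 mm opening, and the dish and ball are undisturbed. Lifting gently.

play_rows([
  [1,0,0,-1,0,0,0],
  [1,0,0,-2,0,0,0],
  [1,0,0,-3,0,0,0],
  [1,0,0,-4,0,0,0],
  [1,0,0,-5,0,0,0],
  [1,0,0,-6,0,0,0],
  [1,0,0,-7,0,0,0],
  [1,0,0,-7,0,0,0],
  [1,0,0,-7,0,0,0],
  [1,0,0,-7,0,0,0],
  [1,0,0,-7,0,0,0],
  [1,0,0,-7,0,0,0],
  [1,0,0,-6,0,0,0],
  [1,0,0,-5,0,0,0],
  [1,0,0,-4,0,0,0],
  [1,0,0,-3,0,0,0],
  [1,0,0,-2,0,0,0],
  [1,0,0,-1,0,0,0],
  [1,0,0,0,0,0,0],
  [1,0,0,0,0,0,0],
])

```text
time_s: 9.1
position: [0.5169, 0.2247, 0.1802]
tcp_rot: [-1.563, -2.725, 0.0]
ft_force: [-0.8, -0.1, -2.6]
finger_gap: 0.126
```

```bash
python3 - <<'E'
from plan import *
import cv2
rel((.517,-.187,.181),-6.5,20)
for n in ("scene",):
    s=robot.snapshot(n); np.savez(f"{n}4.npz",**s)
    f=s["frame"][:,:,::-1]
    f=f[80:230,230:400]
    cv2.imwrite(f"pics/{n}4.png",cv2.resize(f,None,fx=4,fy=4,interpolation=cv2.INTER_CUBIC))
E
```

```text
t 9.1 p [0.5169 0.2247 0.1802] yaw 30.31 tilt 0.02 gap 0.126 F [-0.77 -0.13 -2.6 ]
total shift mm [-355.5 -207.7   -0.7] turn deg [-2.000e-02  0.000e+00  3.681e+01]
per row x20: [-20.42  -4.64  -0.04] [-1.00e-03  0.00e+00  1.84e+00]
```

View pics/scene4.png

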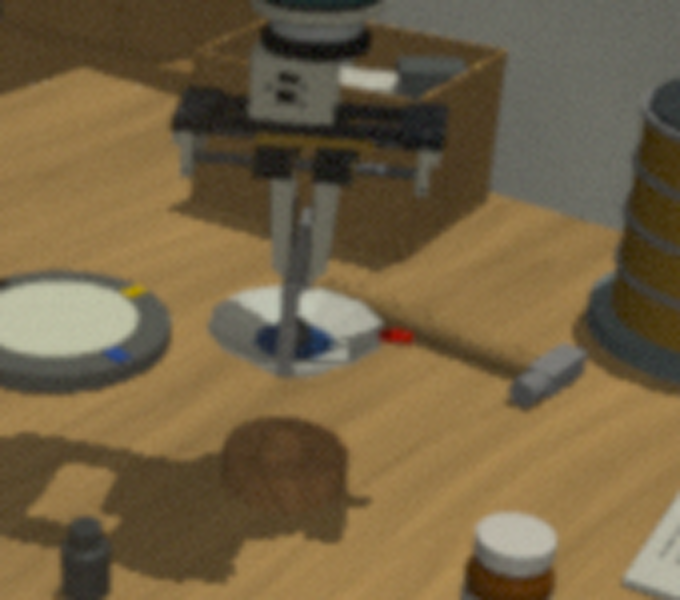

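The dish is off the ring and level, with the ball central at crop (295,330). Carrying it over the plate.

play_rows([
  [1,-2,-0.5,0,0,0,0.2],
  [1,-4,-0.9,0,0,0,0.4],
  [1,-6.1,-1.4,0,0,0,0.55],
  [1,-8.2,-1.9,0,0,0,0.74],
  [1,-10.2,-2.3,0,0,0,0.92],
  [1,-12.2,-2.8,0,0,0,1.1],
  [1,-12.2,-2.8,0,0,0,1.1],
  [1,-12.2,-2.8,0,0,0,1.1],
  [1,-12.2,-2.8,0,0,0,1.1],
  [1,-12.2,-2.8,0,0,0,1.1],
  [1,-12.2,-2.8,0,0,0,1.1],
  [1,-12.2,-2.8,0,0,0,1.1],
  [1,-12.2,-2.8,0,0,0,1.1],
  [1,-12.2,-2.8,0,0,0,1.1],
  [1,-12.2,-2.8,0,0,0,1.1],
  [1,-12.2,-2.8,0,0,0,1.1],
  [1,-12.2,-2.8,0,0,0,1.1],
  [1,-12.2,-2.8,0,0,0,1.1],
  [1,-12.2,-2.8,0,0,0,1.1],
  [1,-12.2,-2.8,0,0,0,1.1],
])

```text
time_s: 11.15
position: [0.5481, 0.0079, 0.1804]
tcp_rot: [-2.0, -2.422, 0.0]
ft_force: [0.2, -0.7, -2.8]
finger_gap: 0.127
```

play_rows([
  [1,-12.2,-2.8,0,0,0,1.1],
  [1,-12.2,-2.8,0,0,0,1.1],
  [1,-12.2,-2.8,0,0,0,1.1],
  [1,-12.2,-2.8,0,0,0,1.1],
  [1,-12.2,-2.8,0,0,0,1.1],
  [1,-12.2,-2.8,0,0,0,1.1],
  [1,-12.2,-2.8,0,0,0,1.1],
  [1,-12.2,-2.8,0,0,0,1.1],
  [1,-12.2,-2.8,0,0,0,1.1],
  [1,-12.2,-2.8,0,0,0,1.1],
  [1,-12.2,-2.8,0,0,0,1.1],
  [1,-12.2,-2.8,0,0,0,1.1],
  [1,-12.2,-2.8,0,0,0,1.1],
  [1,-10.2,-2.3,0,0,0,0.92],
  [1,-8.2,-1.9,0,0,0,0.74],
  [1,-6.1,-1.4,0,0,0,0.55],
  [1,-4,-0.9,0,0,0,0.4],
  [1,-2,-0.5,0,0,0,0.2],
  [1,0,0,0,0,0,0],
  [1,0,0,0,0,0,0],
])

```text
time_s: 13.15
position: [0.5148, -0.1813, 0.1804]
tcp_rot: [-2.336, -2.1, -0.0]
ft_force: [0.2, 0.1, -2.4]
finger_gap: 0.129
```

```bash
python3 - <<'E'
from plan import *
import cv2
rel((.517,-.187,.140),-6.5,1)
for n in ("scene","top"):
    s=robot.snapshot(n); np.savez(f"{n}5.npz",**s)
    f=s["frame"][:,:,::-1]
    f=f[130:310,130:310] if n=="scene" else f[110:260,220:400]
    cv2.imwrite(f"pics/{n}5.png",cv2.resize(f,None,fx=3.3,fy=3.3,interpolation=cv2.INTER_CUBIC))
E
```

```text
t 13.15 p [ 0.5148 -0.1813  0.1804] yaw -6.09 tilt 0.0 gap 0.129 F [ 0.22  0.12 -2.36]
total shift mm [-5.5  2.8 40.4] turn deg [-0.   -0.    0.41]
per row x1: [-5.49  2.76 40.45] [-0.    -0.005  0.41 ]
```

View pics/scene5.png

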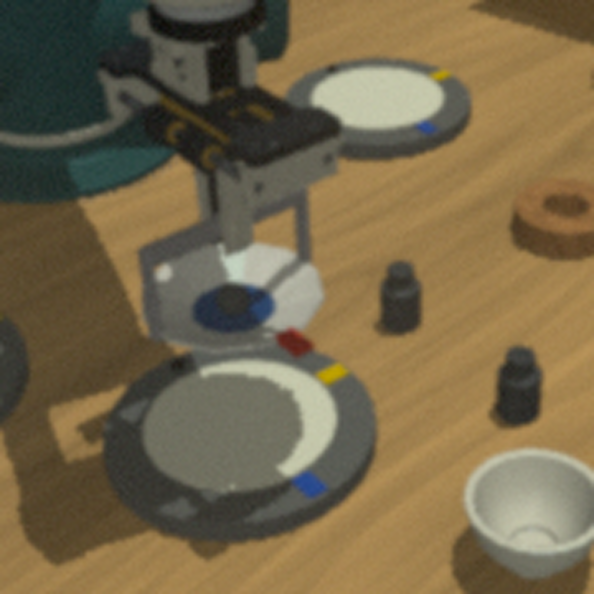

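View pics/top5.png

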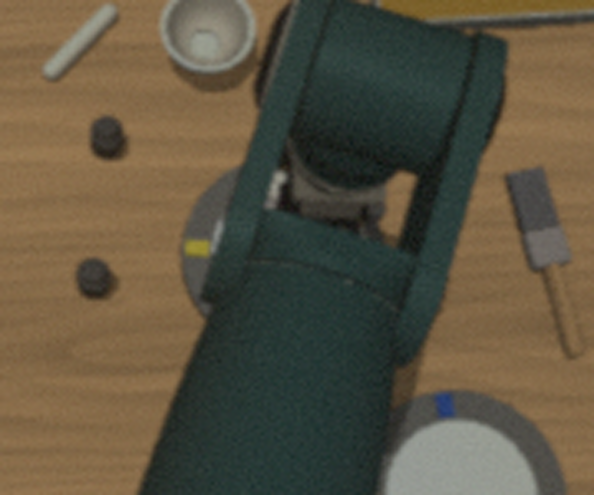

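Dish over the plate, ball central at crop (233,300) in the scene view, red tab at (295,342) towards the blue mark at (310,485). I correct the few mm, descend and hold.

play_rows([
  [1,-0.5,0.3,1,0,0,0.1],
  [1,-1,0.5,2,0,0,0.1],
  [1,-1,0.5,3,0,0,0.1],
  [1,-1,0.5,4,0,0,0.1],
  [1,-1,0.5,5,0,0,0],
  [1,-0.7,0.5,5,0,0,0],
  [1,-0.3,0,5,0,0,0],
  [1,0,0,5,0,0,0],
  [1,0,0,4,0,0,0],
  [1,0,0,3,0,0,0],
  [1,0,0,2,0,0,0],
  [1,0,0,1,0,0,0],
  [1,0,0,0,0,0,0],
  [1,0,0,0,0,0,0],
  [1,0,0,0,0,0,0],
  [1,0,0,0,0,0,0],
  [1,0,0,0,0,0,0],
  [1,0,0,0,0,0,0],
  [1,0,0,0,0,0,0],
  [1,0,0,0,0,0,0],
])

```text
time_s: 15.25
position: [0.5169, -0.1872, 0.1404]
tcp_rot: [-2.344, -2.092, -0.0]
ft_force: [-0.4, -0.2, -2.9]
finger_gap: 0.122
```

```bash
cat > chk.py <<'E'
from plan import *
from h import *
def chk(i,yaw,tabyaw):
    rel((.517,-.187,.140),yaw,1)
    s=robot.snapshot("scene"); np.savez(f"scene{i}.npz",**s)
    cv2.imwrite(f"pics/scene{i}.png",cv2.resize(s["frame"][150:310,120:300,::-1],None,fx=3.6,fy=3.6,interpolation=cv2.INTER_CUBIC))
    H=hsv(s); h,S,V=[H[...,k].astype(int) for k in range(3)]; P=cloud(s)
    near=(abs(P[...,0]-.52)<.11)&(abs(P[...,1]+.19)<.11)&(P[...,2]>.06)
    zu=.140+.019-.085
    m=near&((h<8)|(h>172))&(S>120)&(V>50)
    for a,c,bb,mm in blobs(m): p=ray(s,c[0],c[1],zu+.024); d=p[:2]-[.517,-.187]; print("tab",a,c.round(1),p.round(4),"depth",np.median(P[mm],0).round(4),"ang",np.degrees(np.arctan2(d[1],d[0])).round(1),"len",np.hypot(*d).round(4))
    m=near&(h>100)&(h<130)&(S>110)&(P[...,2]<.12); v,u=np.where(m); bb=(u.min(),v.min(),u.max(),v.max()); print("blue bbox",bb,m.sum(),"depth mean",P[m].mean(0).round(4))
    e=cv2.convexHull(np.c_[u,v].astype(np.float32))[:,0]; w=ray(s,e[:,0],e[:,1],zu+.0075+.03*np.tan(np.radians(9))); print("blue circle",cv2.minEnclosingCircle(w[:,:2].astype(np.float32)))
    dk=near&(V<60)&(P[...,2]<.12)&(P[...,2]>.07)
    for a,c,b_,mm in blobs(dk,10):
        if bb[0]-3<c[0]<bb[2]+3 and bb[1]-8<c[1]<bb[3]+3: print("ball?",a,c.round(1),b_,ray(s,c[0],c[1],zu+.020).round(4),"depth",np.median(P[mm],0).round(4))
    # rim points high, level: fit plane to white wall upper edge?
E
python3 -c "
from chk import *
chk(6,-6.5,-6.5)"
```

```text
t 15.25 p [ 0.5169 -0.1872  0.1404] yaw -6.51 tilt 0.0 gap 0.122 F [-0.36 -0.21 -2.85]
total shift mm [0.2 0.  0.4] turn deg [ 0.   -0.   -0.01]
per row x1: [0.24 0.02 0.45] [ 0.001 -0.001 -0.009]
tab 46 [217.9 248.7] [ 0.5913 -0.1962  0.098 ] depth [ 0.5936 -0.1983  0.1008] ang -7.0 len 0.0748
blue bbox (np.int64(190), np.int64(232), np.int64(211), np.int64(243)) 38 depth mean [ 0.527  -0.1769  0.0852]
blue circle ((0.5179743766784668, -0.1876106560230255), 0.026231534779071808)
ball? 110 [199.8 237. ] [195 231  11  14] [ 0.5232 -0.1934  0.094 ] depth [ 0.5246 -0.1934  0.0956]
```

View pics/scene6.png

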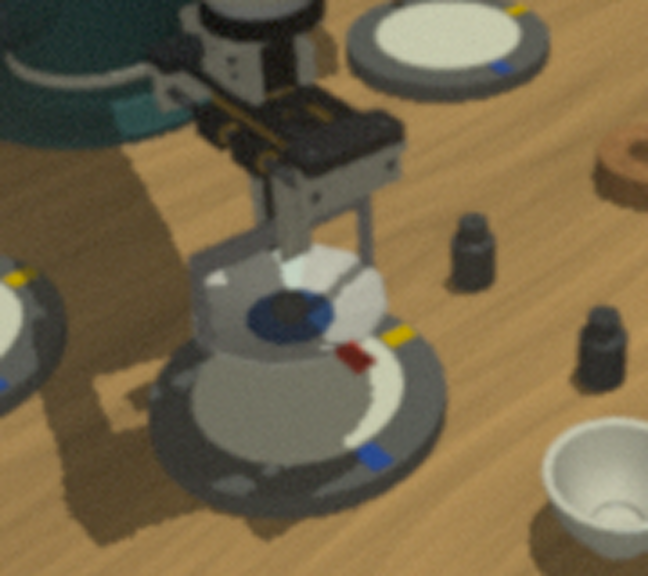

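Dish is level and central, ball in the middle of the blue at crop (290,307), tab at −7.0° against −6.5° for the mark. Hold a little longer, then the quarter turn.

play_rows([
  [1,0,0,0,0,0,0],
  [1,0,0,0,0,0,0],
  [1,0,0,0,0,0,0],
  [1,0,0,0,0,0,-0.5],
  [1,0,0,0,0,0,-1],
  [1,0,0,0,0,0,-1.5],
  [1,0,0,0,0,0,-2],
  [1,0,0,0,0,0,-2.5],
  [1,0,0,0,0,0,-3],
  [1,0,0,0,0,0,-3],
  [1,0,0,0,0,0,-3],
  [1,0,0,0,0,0,-3],
  [1,0,0,0,0,0,-3],
  [1,0,0,0,0,0,-3],
  [1,0,0,0,0,0,-3],
  [1,0,0,0,0,0,-3],
  [1,0,0,0,0,0,-3],
  [1,0,0,0,0,0,-3],
  [1,0,0,0,0,0,-3],
  [1,0,0,0,0,0,-3],
])

```text
time_s: 17.3
position: [0.5169, -0.1872, 0.1404]
tcp_rot: [-1.397, -2.814, -0.0]
ft_force: [0.1, -0.3, -2.8]
finger_gap: 0.125
```

play_rows([
  [1,0,0,0,0,0,-3],
  [1,0,0,0,0,0,-3],
  [1,0,0,0,0,0,-3],
  [1,0,0,0,0,0,-3],
  [1,0,0,0,0,0,-3],
  [1,0,0,0,0,0,-3],
  [1,0,0,0,0,0,-3],
  [1,0,0,0,0,0,-3],
  [1,0,0,0,0,0,-3],
  [1,0,0,0,0,0,-3],
  [1,0,0,0,0,0,-3],
  [1,0,0,0,0,0,-3],
  [1,0,0,0,0,0,-3],
  [1,0,0,0,0,0,-2.5],
  [1,0,0,0,0,0,-2],
  [1,0,0,0,0,0,-1.5],
  [1,0,0,0,0,0,-1],
  [1,0,0,0,0,0,-0.5],
  [1,0,0,0,0,0,0],
  [1,0,0,0,0,0,0],
])

```text
time_s: 19.3
position: [0.5169, -0.1873, 0.1404]
tcp_rot: [0.179, 3.136, 0.0]
ft_force: [-0.1, 0.7, -3.0]
finger_gap: 0.125
```

```bash
python3 -c "
from chk import *
chk(7,83.5,83.5)"
```

```text
t 19.3 p [ 0.5169 -0.1873  0.1404] yaw 83.47 tilt 0.0 gap 0.125 F [-0.09  0.68 -2.96]
total shift mm [-0.   0.3  0.4] turn deg [ 0.    0.   -0.03]
per row x1: [-0.03  0.26  0.43] [ 0.001  0.    -0.03 ]
tab 35 [224.6 221.5] [ 0.5254 -0.1124  0.098 ] depth [ 0.5289 -0.115   0.1014] ang 83.6 len 0.0751
blue bbox (np.int64(191), np.int64(232), np.int64(211), np.int64(241)) 44 depth mean [ 0.5218 -0.1735  0.0853]
blue circle ((0.5171808004379272, -0.18642479181289673), 0.02626308985054493)
ball? 124 [199.4 237.5] [190 231  19  14] [ 0.524  -0.1952  0.094 ] depth [ 0.5245 -0.1947  0.0937]
```

View pics/scene7.png

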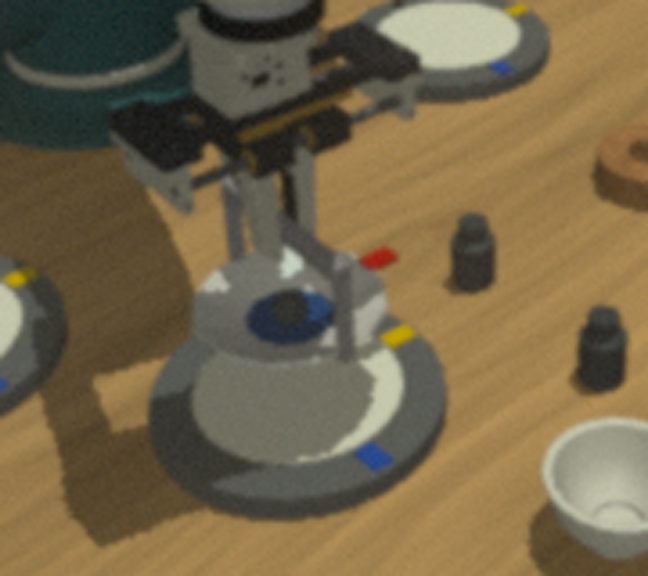

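The quarter turn is done, with the tab at 83.6° against 83.5°. I settle briefly, check the ball more tightly and hand in.

play_rows([
  [1,0,0,0,0,0,0],
  [1,0,0,0,0,0,0],
  [1,0,0,0,0,0,0],
  [1,0,0,0,0,0,0],
  [1,0,0,0,0,0,0],
  [1,0,0,0,0,0,0],
  [1,0,0,0,0,0,0],
  [1,0,0,0,0,0,0],
])

```text
time_s: 20.15
position: [0.5169, -0.1872, 0.1405]
tcp_rot: [0.178, 3.136, 0.0]
ft_force: [0.3, -0.2, -3.0]
finger_gap: 0.123
```

```bash
python3 - <<'E'
from chk import *
s=robot.snapshot("scene"); H=hsv(s); P=cloud(s)
print(robot.state()["time_s"])
f=s["frame"].astype(int); sub=np.zeros(f.shape[:2],bool); sub[228:246,188:214]=1
m=sub&(f.max(-1)<75)&(f[...,2]-f[...,0]<15)
for a,c,b,mm in blobs(m,8): print(a,c.round(1),b,ray(s,c[0],c[1],.094).round(4),P[mm][:,2].max())
r=sub&(P[...,2]>.096)&(P[...,2]<.108)&(f.max(-1)<90); print(r.sum(),P[r].mean(0))
E
```

```text
20.2
80 [199.7 235.3] [195 231  10  10] [ 0.5179 -0.1891  0.094 ] 0.7007847184325902
16 [195.6 244.1] [189 241  15   5] [ 0.5362 -0.2176  0.094 ] 0.7007847184325902
60 [ 0.52226964 -0.19125047  0.102212  ]
```

Ball centre is at (0.518, −0.189), within about 2 mm of the dish axis, and everything is still.

```bash
python3 -c "
from plant import robot
print(robot.finish_job())"
```

```text
the job is handed in; nothing more can be done
None
```

I lifted the dish by its bar off the cork ring and carried it above the weights to the farthest light plate. I held it there for about a second with the red tab towards the blue mark, then turned it a quarter anticlockwise. I handed in at about 20 s with the dish still held in the air; no verdict is reported.

Last checks before handing in:
- **Position:** the tool was within about 1 mm of my measured plate centre and vertical. The dish's underside works out at about 52 mm above the plate's top, from the tool height.
- **Tab:** it pointed to −7.0° at the blue hold (mark at −6.5°) and to 83.6° at the end (yellow mark at 83.5°).
- **Ball:** its centre was about 2 mm from the dish axis.
- **Grip:** the fingers stayed at the bar's width, about 11.5 mm.

**Check that disagreed:** the first ball mask put the ball 6–11 mm off centre because it also took in dark blue shadow. A tighter mask gave the 2 mm figure, which agrees with the picture.

**Not measured:** I took the dish's level from the vertical tool and the pictures. I did not re-measure the bystanders; those in the late pictures looked unmoved.

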